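# Press a heel block into its setting tray and stack the upper tray on it

### The arm

A 6-joint arm with a two-finger parallel gripper is mounted at the origin on the work surface. World frame = base frame: x ahead of the robot, y to its left, z up, the work surface at z = 0. Lengths are in m, angles in rad, forces in N, time in s.
With the tool pointing down it reaches from about 0.275 to 0.75 m from the base axis. Payload 10.2 kg.
Tool frame: the origin (TCP) lies on the centre line of the jaws, within the pads' length; the fingertips stand 11 mm ahead of it and the grasp point (between the pads) lies 8 mm behind it (r.tcp_to_tips is the distance from the TCP to the fingertips, in m); z points along the fingers, y is the line along which they close (so a half turn about z gives the same grasp; the last joint's range is limited). The gripper opens to 85 mm and grips with 20 to 120 N. Pads are 22 mm wide; open, the fingers measure 114 mm over their backs; the gripper's body (76 mm by 85 mm) begins 54 mm behind the grasp point. The pads swing forward as they close: fully open they stand 13 mm farther back than shut.
Start: joints at [1.057, 0.313, 1.498, -0, 1.331, -0.223], TCP at [0.151, 0.503, 0.242] pointing down, gripper open.
Joint ranges: [-2.94, 2.94], [-0.97, 2.17], [0.19, 2.56], [-1.23, 4.37], [0.02, 3.11], [-2.88, 2.88]. Speed limits (rad/s): [2.39, 2.39, 3.01, 3.14, 3.14, 3.14].

### API

Orientations are given as a 3x3 rotation matrix whose columns are the frame's x, y, z axes.
In Python, from workcell import r gives the robot as it stands.
- The arm moves only by the tool apply_moves, never from a script. Its arguments are lists of equal length, an entry for each row: "delta_pos": the shift along the tool's x, y, z each as a share of 0.15 m, from -1 to 1, a list of three; "delta_rot": the turn, a rotation vector about the tool's x, y, z each as a share of 1.5 rad, from -1 to 1, a list of three. A call has 1 to 10 rows; each row is the pose to reach, as a shift and turn from the pose commanded when the call began, along the tool's axes at that moment; what a row does not reach only later rows make up. A row lasts 1/10 s, in which the tool goes at most 50 mm and 8.59 degrees, less where a joint would pass 70% of its speed; a pose out of reach is approached as far as the arm can. A call with a number of a shift or a turn outside -1 to 1 is refused whole. A call with a gripper value outside its range is refused whole. "hand" is the closure, from 0 (fully open) to 1 (shut), set as the call begins (left out, the last holds). The fingers move at their own pace and stop on an object; the grip force is fixed at half the most. Time passes only in rows, so rows that repeat a pose let the fingers close. It gives the time, the measured TCP pose, the force, the opening and the grip force at its end, in the units of the state.
- r.get_obs(): the state, without advancing time (a new reading comes with each control period).
- r.snapshot(name): name is "side" or "top" or "wrist"; returns (picture, depth): 420x560x3 uint8, red, green, blue; 420x560 float32, m along the optical axis (not along the pixel's ray), 0 where there is no reading.
- r.camera_info(name): a dict with "K" (3x3 intrinsics, pixels), "camera_from_world" (4x4, takes a point from world to camera coordinates). Camera axes: x right, y up, looking along -z (the intrinsics and any distortion apply to the point x, -y, -z); pixel columns grow to the right and rows downward; lengths in m; the calibration is good to about 2 mm. A picture is of the moment at which its call begins: read the wrist's pose just before it. camera_info takes no time and is no camera call; for the wrist camera it gives the pose at the moment of the call.
- r.job_done(): hands the job in; it is judged then, once.
The state is a dict: "time": time; "joints": joint angles; "joint_vel": joint speeds; "tau": joint torques, N m; "tcp_pos": TCP position; "eef_rot": TCP orientation; "contact_force": force on the tool from outside, world axes, zero at the start; "wrist_torque": the same for the moment, N m; "finger_gap": finger opening in m; "gripper_force": force on a finger pad.
Only numpy, scipy, OpenCV 4.12 (cv2) and the standard library are available. Lean on these libraries where they do the work, as an engineer would, in place of code of your own. Each camera call takes 0.05 s, during which the arm holds its last target. There are 200 camera calls.

### The job

Set the orange heel block into the matching recess of the blue setting tray and press it down until its top is flush with the tray. Only then stack the aluminium upper tray on the blue tray, so that its four corner pins drop fully into the corner sockets and it lies flat. Let go of everything and leave the bottle, jar, brush and polish tin standing where they are.

Things in the scene. Friction and masses are not known exactly. Their poses are not given: they have to be found in the camera images.
- recess (a point): Blue setting tray, a solid block 160 (x) x 120 (y) x 30 mm high, fixed to the bench. Point: the tray's centre at its top face, 30 mm above the bench. Here is the recess, yellow floor, 62.5 (x) x 46.5 (y) mm, 16.5 mm deep, 1.25 mm larger all round than the heel block. Its two corners at the +x end are cut off at 45 degrees (16 mm legs), so the block fits one way round only.
- roller_l (a joint): Outward travel of the spring-loaded steel roller (0 = at rest, 2.5 mm into the recess) in the middle of the recess's +y long side; its twin is in the -y side. A block laid in rests on the two rollers, its top about 8 mm proud. A downward push near its middle meets 6 to 9 N over the first 3 mm, then little, until it stops hard on the recess floor, its top 0.5 mm below the tray's top.
- socket (a point): One of the four square sockets, 11.5 mm wide and 16.5 mm deep, in the blue tray's top face near its corners, at x = +-68, y = +-48 mm from the tray's centre; this point is the mouth of the one at +x, +y.
- pad_center (a point): Orange heel block with a dark foot, 60 g, 60 (x) x 44 (y) x 16 mm, flat on the bench. Point: its centre, half-way up. Both corners at its +x end are cut off at 45 degrees (16 mm legs); long sides straight from x = -30 to +14. Lowest 4 mm inset 1.5 mm. On the rollers its underside is 7 to 8 mm below the tray's top: grip it across y by its upper 6 mm. Fully home, this point is 8.5 mm below the recess point.
- upper_grip (a point): Aluminium upper tray, 350 g: plate 160 (x) x 120 (y) x 6 mm, low rim, on four round-ended pins 8 mm thick, 10 mm long at x = +-68, y = +-48. In its middle a black grip bar 50 (x) x 16 (y) mm, foot 16 mm and top 46 mm above the pins' tips (rim's top 22 mm). Point: the bar's centre, 31 mm above the pins' tips. Either way round fits; seated, it is 21 mm above the recess point.
- glue: Bystander: white glue bottle with a yellow cap, 38 mm in diameter, 88 mm tall, near one end of the heel block; origin at the centre of the underside on the bench.
- dye: Bystander: black dye jar, 40 mm in diameter, 80 mm tall, near the other end of the heel block; origin at the centre of the underside on the bench.
- brush: Bystander: shoe brush, 45 (x) x 130 (y) x 40 mm, lying bristles down beside the upper tray; origin at the centre of the underside on the bench.
- polish: Bystander: polish tin with a red lid, 71 mm in diameter, 28 mm high, lying flat beside the upper tray; origin at the centre of the underside on the bench.

How it is judged:
On the way, in this order (a step that is already met when the one before it is completed fails the run):
1. the heel block is pressed flush into the recess, with no upper tray on the blue tray yet (horizontal distance between pad_center and recess below 0.003 m and z of pad_center in the frame of recess between -0.0115 and -0.0065 m and angle between the x axis of pad_center and the x axis of recess, either way round below 0.07 rad and angle between pad_center's own z axis and vertical below 0.05 rad and horizontal distance between upper_grip and recess above 0.12 m), for 0.2 s.
2. the upper tray lies flat on the blue tray, its four pins in the sockets (horizontal distance between upper_grip and recess below 0.004 m and z of upper_grip in the frame of recess between 0.018 and 0.0225 m and angle between the x axis of upper_grip and the x axis of recess, either way round below 0.05 rad and angle between upper_grip's own z axis and vertical below 0.03 rad), for 0.2 s.
At the end, for the whole second after the job is handed in: Heel block in the recess: centred within 3 mm, top at most 1.5 mm above and 3 mm below the tray's top, square within 0.07 rad, level. Upper tray on it, pins in the sockets: centred within 4 mm, at most 1.5 mm above its seat, square within 0.05, level within 0.03 rad. Both at rest (all of step 2 and horizontal distance between pad_center and recess below 0.003 m and z of pad_center in the frame of recess between -0.0115 and -0.0065 m and angle between the x axis of pad_center and the x axis of recess, either way round below 0.07 rad and angle between pad_center's own z axis and vertical below 0.05 rad and linear speed of each of upper, pad below 0.02 m/s); the robot touches nothing.
It fails at once if a bystander (bottle, jar, brush or tin) is shifted by more than 25 mm or tipped over (distance of any of glue, dye, brush, polish from where it was at the start of the episode above 0.025 m or angle between any of glue, dye, brush, polish's own z axis and vertical above 0.4 rad).
It also fails if it takes over 61 s, if anything falls off the work surface, if the arm or the gripper's body presses on something with over 40 N, if the wrist force passes 120 N, or if a joint passes its speed limit or range.

## Working session

There is one attempt and no reset: what is moved stays moved. The work goes in short steps, Python scripts to look and compute and a tool call to move; the robot and the scene stay as the last step left them, time stands still between calls to the robot, and variables do not carry over. Pictures are saved under pics/ and viewed, at most 10 in all, crops included, and the job is handed in when it is done.

Besides the shell and the picture viewer there is one more tool, called after "Call:" as a command line: name --argument value ..., lists and objects as JSON in quotes. apply_moves: Moves the arm, as the interface text tells. Shift numbers are shares of 0.15 m and turn numbers shares of 1.5 rad, none past 1 either way. Its arguments: {"type":"object","properties":{"delta_pos":{"type":"array","items":{"type":"array","items":{"type":"number","minimum":-1,"maximum":1}}},"delta_rot":{"type":"array","items":{"type":"array","items":{"type":"number","minimum":-1,"maximum":1}}},"hand":{"type":"number"}},"required":["delta_pos","delta_rot"]}

```bash
ls; mkdir -p pics; cat > h.py <<'E'
import numpy as np, cv2
from workcell import r
def pts(name,d,ci=None):
    """world xyz for each pixel"""
    ci=ci or r.camera_info(name); K=np.array(ci["K"]); T=np.linalg.inv(np.array(ci["camera_from_world"]))
    v,u=np.mgrid[:d.shape[0],:d.shape[1]]
    x=(u-K[0,2])/K[0,0]*d; y=(v-K[1,2])/K[1,1]*d
    return np.stack([x,-y,-d],-1)@T[:3,:3].T+T[:3,3]
E
python3 - <<'E'
from h import *
for n in ["top","side"]:
    ci=r.camera_info(n); print(n,ci); im,d=r.snapshot(n); np.savez(f"{n}.npz",im=im,d=d); cv2.imwrite(f"pics/{n}0.png",im[...,::-1])
o=r.get_obs(); print(o)
E
```

```text
pics
top {'K': array([[401.34387747,   0.        , 279.97330741],
       [  0.        , 401.34387747, 211.05065215],
       [  0.        ,   0.        ,   1.        ]]), 'camera_from_world': array([[ 0.00743999, -0.99993346, -0.00881558,  0.01715117],
       [ 0.98593678,  0.00586341,  0.16701584, -0.50036167],
       [-0.16695304, -0.0099342 ,  0.9859148 , -1.06178713],
       [ 0.        ,  0.        ,  0.        ,  1.        ]])}
side {'K': array([[400.64533632,   0.        , 274.68482997],
       [  0.        , 400.64533632, 213.8955252 ],
       [  0.        ,   0.        ,   1.        ]]), 'camera_from_world': array([[ 0.72741541, -0.68619299,  0.00244897, -0.35414536],
       [ 0.31693342,  0.33913405,  0.88574336, -0.22281943],
       [-0.60862141, -0.64352721,  0.46416883, -0.62590251],
       [ 0.        ,  0.        ,  0.        ,  1.        ]])}
{'time': 0.1, 'joints': array([ 1.05658465e+00,  3.13366510e-01,  1.49836202e+00,  1.89857186e-06,
        1.33100372e+00, -2.23403943e-01]), 'joint_vel': array([-0.00101731, -0.00030894, -0.00331693, -0.00101171,  0.00110703,
        0.00242999]), 'tau': array([ 2.56579879e-03, -4.12900293e+01, -2.60143340e+01, -1.30246931e-04,
        3.03099201e-03, -4.30398202e-06]), 'tcp_pos': array([0.15043367, 0.50275661, 0.24180605]), 'eef_rot': array([[-9.58012388e-01,  2.86726259e-01, -5.62116245e-04],
       [ 2.86726698e-01,  9.58011909e-01, -9.91320314e-04],
       [ 2.54276491e-04, -1.11087088e-03, -9.99999351e-01]]), 'contact_force': array([-0.53101207,  0.11743422,  0.10682731]), 'wrist_torque': array([ 0.06613267, -0.01923008, -0.02209282]), 'gripper_force': 0.0, 'finger_gap': 0.08499531543789235}
```

View pics/top0.png

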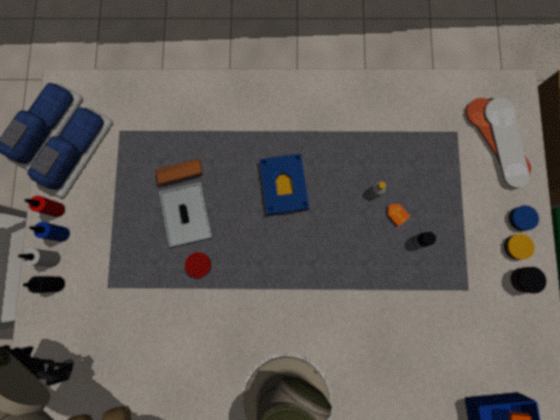

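The top view shows the tray at about (284,184), the heel block at (398,214) between the bottle (380,187) and the jar (426,240), and the upper tray at (185,214) between the brush and the tin. Next I'll measure from the colour masks and depth, and view an enlarged crop.

```bash
python3 - <<'E'
from h import *
z=np.load("top.npz"); im,d=z["im"],z["d"]; P=pts("top",d); hsv=cv2.cvtColor(im,cv2.COLOR_RGB2HSV)
def comp(name,m,win):
    x0,y0,x1,y1=win; w=np.zeros_like(m); w[y0:y1,x0:x1]=1; m=(m&w)>0
    q=P[m]; zm=np.median(q[:,2]); q=q[abs(q[:,2]-zm)<.012]
    rc=cv2.minAreaRect((q[:,:2]*1000).astype(np.float32))
    print(name,m.sum(),"med",np.round(np.median(q,0),4),"rect c,size,ang",np.round(rc[0],1),np.round(rc[1],1),round(rc[2],1)); return m
H,S,V=cv2.split(hsv)
comp("recess",(H>15)&(H<32)&(S>120)&(V>100),(255,150,315,220))
comp("tray",(H>100)&(H<130)&(S>120)|((H>15)&(H<32)&(S>120)&(V>100)),(250,145,320,225))
comp("block",(H>3)&(H<22)&(S>120)&(V>100),(382,195,418,235))
comp("upper",(S<60)&(V>110),(150,175,220,255))
comp("bar",(V<40),(172,195,198,232))
comp("tin",((H<6)|(H>172))&(S>120),(175,245,220,285))
comp("brush",(H<20)&(S>80),(150,150,210,190))
for n,u,v in [("glue",381,185),("dye",427,238)]: print(n,np.round(P[v,u],3))
c=lambda x0,y0,x1,y1: cv2.resize(im[y0:y1,x0:x1],(400,400),interpolation=cv2.INTER_CUBIC)
cv2.imwrite("pics/c1.png",np.hstack([c(360,170,440,250),c(245,145,325,225)])[...,::-1])
E
```

```text
recess 243 med [0.5804 0.0127 0.0134] rect c,size,ang [582.5  11.8] [56.4 39.6] 8.3
tray 2282 med [0.5819 0.0123 0.0292] rect c,size,ang [583.2  12.3] [165.1 120. ] 8.2
block 326 med [ 0.4983 -0.3083  0.0151] rect c,size,ang [ 501.9 -309.4] [60.2 50.4] 43.2
upper 1880 med [0.4892 0.2842 0.0151] rect c,size,ang [492.9 287.1] [153.3 115.5] 13.4
bar 106 med [0.4911 0.2862 0.0442] rect c,size,ang [492.  287.3] [47.5 13.3] 14.0
tin 543 med [0.3521 0.2459 0.0271] rect c,size,ang [353.6 245.8] [67.9 67.7] 0.6
brush 770 med [0.611  0.3082 0.0386] rect c,size,ang [613.2 309. ] [ 45.3 128.1] 15.5
glue [ 0.564 -0.248  0.089]
dye [ 0.425 -0.365  0.08 ]
```

View pics/c1.png

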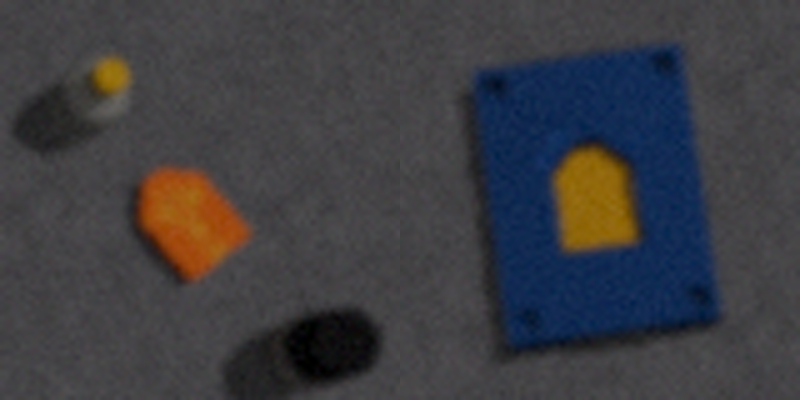

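```bash
cat >> h.py <<'E'
from scipy.spatial.transform import Rotation as Ro
def plan(p,yaw,p0=None,R0=None):
    """shares for apply_moves to reach TCP p, tool pointing down, tool y at world yaw (deg)"""
    o=r.get_obs(); p0=o["tcp_pos"] if p0 is None else p0; R0=o["eef_rot"] if R0 is None else R0
    a=np.radians(yaw); y=np.array([np.cos(a),np.sin(a),0]); z=np.array([0,0,-1.]); R=np.stack([np.cross(y,z),y,z],1)
    dp=R0.T@(np.array(p)-p0)/.15; dr=Ro.from_matrix(R0.T@R).as_rotvec()/1.5
    print("dpos",np.round(dp,4),"n=",np.abs(dp).max().round(2),"drot",np.round(dr,4),"deg",np.degrees(dr*1.5).round(1))
E
python3 - <<'E'
from h import *
plan([.50,-.309,.20],-47); print(r.tcp_to_tips)
E
```

```text
dpos [-3.7843 -4.516   0.2828] n= 4.52 drot [-6.0000e-04  7.0000e-04  1.4002e+00] deg [-1.000e-01  1.000e-01  1.203e+02]
0.011
```

Call:
apply_moves --delta_pos '[[-0.2,-0.24,0],[-0.4,-0.48,0],[-0.6,-0.72,0],[-0.8,-0.95,0],[-0.8,-0.95,0]]' --delta_rot '[[0,0,0],[0,0,0],[0,0,0],[0,0,0],[0,0,0]]' --hand 0

```text
time: 0.6
tcp_pos: [0.2261, 0.3288, 0.2422]
eef_rot: [[-0.957, 0.292, 0.0], [0.292, 0.957, -0.001], [-0.0, -0.001, -1.0]]
contact_force: [0.1, 0.1, 0.3]
finger_gap: 0.0855
gripper_force: 0.0
```

Call:
apply_moves --delta_pos '[[-0.2,-0.24,0],[-0.4,-0.48,0],[-0.6,-0.72,0],[-0.8,-0.95,0]]' --delta_rot '[[0,0,0],[0,0,0],[0,0,0],[0,0,0]]'

```text
time: 1.0
tcp_pos: [0.2989, 0.1598, 0.2423]
eef_rot: [[-0.958, 0.286, 0.0], [0.286, 0.958, 0.0], [-0.0, 0.0, -1.0]]
contact_force: [0.8, 1.5, -1.1]
finger_gap: 0.0855
gripper_force: 0.0
```

Call:
apply_moves --delta_pos '[[-0.2,-0.24,0],[-0.4,-0.48,0],[-0.6,-0.72,0],[-0.8,-0.95,0]]' --delta_rot '[[0,0,0],[0,0,0],[0,0,0],[0,0,0]]'

```text
time: 1.4
tcp_pos: [0.3733, -0.0115, 0.2423]
eef_rot: [[-0.958, 0.287, 0.0], [0.287, 0.958, 0.0], [-0.0, 0.0, -1.0]]
contact_force: [1.7, 0.8, -0.1]
finger_gap: 0.0853
gripper_force: 0.0
```

Call:
apply_moves --delta_pos '[[-0.2,-0.24,0.1],[-0.4,-0.48,0.1],[-0.6,-0.72,0.1],[-0.8,-0.95,0.1],[-0.8,-0.95,0.1],[-0.8,-0.95,0.1],[-0.8,-0.95,0.1],[-0.8,-0.95,0.1],[-0.8,-0.95,0.1],[-0.8,-0.95,0.1]]' --delta_rot '[[0,0,0.1],[0,0,0.2],[0,0,0.3],[0,0,0.4],[0,0,0.5],[0,0,0.6],[0,0,0.7],[0,0,0.8],[0,0,0.9],[0,0,0.96]]'

```text
time: 2.4
tcp_pos: [0.4473, -0.1803, 0.227]
eef_rot: [[0.164, 0.986, -0.0], [0.986, -0.164, 0.0], [0.0, -0.0, -1.0]]
contact_force: [-0.9, -0.0, 0.3]
finger_gap: 0.0855
gripper_force: 0.0
```

```bash
python3 - <<'E'
from h import *
print(r.get_obs()["tcp_pos"],r.get_obs()["joints"]); plan([.50,-.309,.18],-47)
E
```

```text
[ 0.44726945 -0.18027361  0.22697734] [-6.26780001e-01  2.32082700e-01  1.64531716e+00  1.46353572e-04
  1.26480698e+00 -4.61863605e-01]
dpos [-0.7889  0.4878  0.3126] n= 0.79 drot [-4.000e-04 -1.000e-04  4.369e-01] deg [-0.  -0.  37.5]
```

Call:
apply_moves --delta_pos '[[-0.25,0.15,0.08],[-0.5,0.3,0.16],[-0.79,0.49,0.31],[-0.79,0.49,0.31],[-0.79,0.49,0.31],[-0.79,0.49,0.31]]' --delta_rot '[[0,0,0.1],[0,0,0.2],[0,0,0.3],[0,0,0.4],[0,0,0.437],[0,0,0.437]]' --hand 0.2

```text
time: 3.0
tcp_pos: [0.5009, -0.3092, 0.1799]
eef_rot: [[0.728, 0.685, -0.001], [0.685, -0.728, 0.001], [0.0, -0.001, -1.0]]
contact_force: [0.1, 0.6, -0.3]
finger_gap: 0.0681
gripper_force: 0.0
```

```bash
python3 - <<'E'
from h import *
o=r.get_obs(); ci=r.camera_info("wrist"); im,d=r.snapshot("wrist"); np.savez("w1.npz",im=im,d=d,ci=ci); cv2.imwrite("pics/w1.png",im[...,::-1])
print(o["tcp_pos"],o["finger_gap"],o["joints"])
P=pts("wrist",d,ci); hsv=cv2.cvtColor(im,cv2.COLOR_RGB2HSV); H,S,V=cv2.split(hsv)
m=(H>3)&(H<18)&(S>140)&(V>80)&(P[...,2]<.03)&(P[...,2]>.012); q=P[m]; print(m.sum(),np.median(q[:,2]))
rc=cv2.minAreaRect((q[:,:2]*1000).astype(np.float32)); print(rc)
E
```

```text
[ 0.5009287  -0.30919994  0.17992869] 0.0681059243693479 [-7.51929824e-01  5.04202041e-01  1.38466266e+00  1.21083012e-04
  1.25411419e+00  6.38554300e-02]
1618 0.014686474486828555
((503.6923828125, -308.5721130371094), (59.17694854736328, 43.59708023071289), 38.29307556152344)
```

View pics/w1.png

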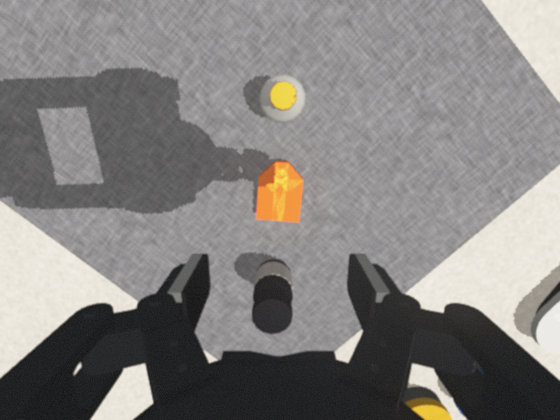

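The wrist view shows the block at (280,192) with its cut end up toward the bottle (283,97), and the jar behind it at (272,300). I'll align and lower, then check the finger tips' reach from depth.

```bash
cat >> h.py <<'E'
def tips():
    o=r.get_obs(); ci=r.camera_info("wrist"); im,d=r.snapshot("wrist"); P=pts("wrist",d,ci)
    q=(P-o["tcp_pos"])@o["eef_rot"]; m=(d>0)&(q[...,2]<.03)&(q[...,2]>-.05)&(abs(q[...,0])<.02)&(abs(q[...,1])<.06)
    for s in (-1,1):
        a=q[m&(np.sign(q[...,1])==s)]
        if len(a): print("finger",s,len(a),"tip z",np.percentile(a[:,2],[90,98,100]).round(4),"y",np.percentile(a[:,1],[0,2,98,100]).round(4),"x",np.percentile(a[:,0],[2,98]).round(4))
    print("gap",o["finger_gap"])
    return im,d,P
E
python3 - <<'E'
from h import *
tips(); plan([.5037,-.3086,.06],-51.7)
E
```

```text
finger -1 5658 tip z [-0.0095  0.0001  0.006 ] y [-0.06   -0.0583 -0.0334 -0.03  ] x [-0.0087  0.0143]
finger 1 5607 tip z [-0.0094  0.0001  0.0059] y [0.0307 0.0341 0.0585 0.06  ] x [-0.0088  0.0142]
gap 0.06857433809623913
dpos [0.0152 0.0111 0.8045] n= 0.8 drot [-0.0001 -0.      0.0594] deg [-0.  -0.   5.1]
```

Call:
apply_moves --delta_pos '[[0.015,0.011,0.2],[0.015,0.011,0.4],[0.015,0.011,0.6],[0.015,0.011,0.8],[0.015,0.011,0.8],[0.015,0.011,0.8]]' --delta_rot '[[0,0,0.059],[0,0,0.059],[0,0,0.059],[0,0,0.059],[0,0,0.059],[0,0,0.059]]' --hand 0.35

```text
time: 3.7
tcp_pos: [0.5038, -0.3091, 0.0617]
eef_rot: [[0.785, 0.619, 0.0], [0.619, -0.785, -0.0], [0.0, 0.001, -1.0]]
contact_force: [0.1, -0.2, 0.8]
finger_gap: 0.0558
gripper_force: 0.0
```

```bash
python3 - <<'E'
from h import *
im,d,P=tips(); plan([.5037,-.3086,.06],-51.7)
hsv=cv2.cvtColor(im,cv2.COLOR_RGB2HSV); H,S,V=cv2.split(hsv)
m=(H>3)&(H<18)&(S>140)&(V>80)&(P[...,2]<.03)&(P[...,2]>.012); q=P[m]; print(m.sum(),np.median(q[:,2]))
rc=cv2.minAreaRect((q[:,:2]*1000).astype(np.float32)); print(rc)
cv2.imwrite("pics/w2.png",im[...,::-1])
E
```

```text
finger -1 6812 tip z [-0.0104  0.0019  0.0091] y [-0.06   -0.0583 -0.0273 -0.0247] x [-0.0088  0.0143]
finger 1 6766 tip z [-0.0106  0.0018  0.009 ] y [0.0251 0.0279 0.0585 0.06  ] x [-0.0087  0.0143]
gap 0.05580714298661987
dpos [ 0.0011 -0.0065  0.0171] n= 0.02 drot [ 0.0016 -0.0003 -0.0005] deg [ 0.1 -0.  -0. ]
4271 0.01461415201945182
((503.6120910644531, -308.4052734375), (60.197837829589844, 43.655128479003906), 38.67871856689453)
```

View pics/w2.png

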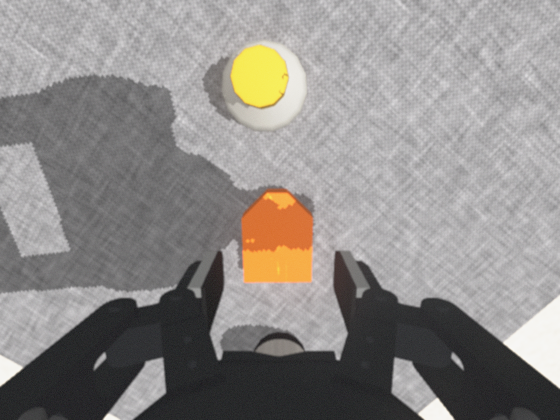

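Call:
apply_moves --delta_pos '[[0,-0.005,0.1],[0,-0.005,0.18],[0,-0.005,0.24],[0,-0.005,0.275],[0,-0.005,0.275],[0,-0.005,0.275]]' --delta_rot '[[0,0,-0.003],[0,0,-0.003],[0,0,-0.003],[0,0,-0.003],[0,0,-0.003],[0,0,-0.003]]'

```text
time: 4.35
tcp_pos: [0.5031, -0.3087, 0.0199]
eef_rot: [[0.783, 0.622, 0.0], [0.622, -0.783, -0.0], [0.0, 0.001, -1.0]]
contact_force: [0.0, -0.6, -0.1]
finger_gap: 0.0551
gripper_force: 0.0
```

Call:
apply_moves --delta_pos '[[0,0,0],[0,0,0],[0,0,0],[0,0,0],[0,0,0],[0,0,0]]' --delta_rot '[[0,0,0],[0,0,0],[0,0,0],[0,0,0],[0,0,0],[0,0,0]]' --hand 1

```text
time: 4.95
tcp_pos: [0.5033, -0.3088, 0.0206]
eef_rot: [[0.783, 0.622, 0.001], [0.622, -0.783, -0.001], [0.0, 0.002, -1.0]]
contact_force: [-0.7, 0.2, 5.4]
finger_gap: 0.0416
gripper_force: 61.0
```

Call:
apply_moves --delta_pos '[[0,0,-0.05],[0,0,-0.2],[0,0,-0.4],[0,0,-0.6],[0,0,-0.7],[0,0,-0.7]]' --delta_rot '[[0,0,0],[0,0,0],[0,0,0],[0,0,0],[0,0,0],[0,0,0]]'

```text
time: 5.55
tcp_pos: [0.5037, -0.3091, 0.1271]
eef_rot: [[0.783, 0.622, 0.003], [0.622, -0.783, -0.003], [0.001, 0.005, -1.0]]
contact_force: [-0.3, -0.6, -0.7]
finger_gap: 0.0416
gripper_force: 60.9
```

```bash
python3 - <<'E'
from h import *
o=r.get_obs(); print(o["contact_force"],o["finger_gap"],o["tcp_pos"],o["joints"])
im,d,P=tips()
hsv=cv2.cvtColor(im,cv2.COLOR_RGB2HSV); H,S,V=cv2.split(hsv)
q=(P-o["tcp_pos"])@o["eef_rot"]
m=(H>3)&(H<18)&(S>140)&(V>80)&(abs(q[...,2])<.03); a=q[m]; print("block in tool",m.sum(),np.percentile(a,[1,50,99],axis=0).round(4))
A=np.c_[a[:,:2],np.ones(len(a))]; k=abs(a[:,2]-np.median(a[:,2]))<.004; print("plane",np.linalg.lstsq(A[k],a[k][:,2],rcond=None)[0])
print(cv2.minAreaRect((a[k][:,:2]*1000).astype(np.float32)))
s,ds=r.snapshot("side"); cv2.imwrite("pics/s1.png",s[...,::-1])
ci=r.camera_info("side"); c=np.array(ci["camera_from_world"])@np.r_[o["tcp_pos"],1]; K=ci["K"]; u=K[0,0]*c[0]/-c[2]+K[0,2]; v=K[1,1]*-c[1]/-c[2]+K[1,2]; print(u,v)
u,v=int(u),int(v); sc=cv2.resize(s[max(0,v-40):v+40,max(0,u-40):u+40],(400,400),interpolation=cv2.INTER_CUBIC)
wc=cv2.resize(im[150:350,180:380],(400,400)); cv2.imwrite("pics/c2.png",np.hstack([sc,wc])[...,::-1])
E
```

```text
[-0.32809915 -0.57966564 -0.70534047] 0.041559349114120084 [ 0.50372501 -0.30914394  0.12713663] [-7.48514238e-01  5.60923897e-01  1.44090135e+00  2.18372459e-06
  1.13510895e+00  1.50874847e-01]
finger -1 9694 tip z [0.0063 0.007  0.0187] y [-0.0558 -0.0524 -0.0015 -0.0004] x [-0.0172  0.0175]
finger 1 9830 tip z [0.0063 0.007  0.0185] y [0.     0.0011 0.0528 0.0565] x [-0.0173  0.0177]
gap 0.041559349114120084
block in tool 8469 [[-0.0289 -0.0206  0.0045]
 [ 0.0019  0.0001  0.006 ]
 [ 0.0303  0.0211  0.0147]]
plane [0.00550703 0.00067211 0.00604765]
((0.11183357238769531, 0.3179779052734375), (61.28321838378906, 43.95133590698242), 0.2907930612564087)
408.158489178174 246.80303440818602
```

View pics/c2.png

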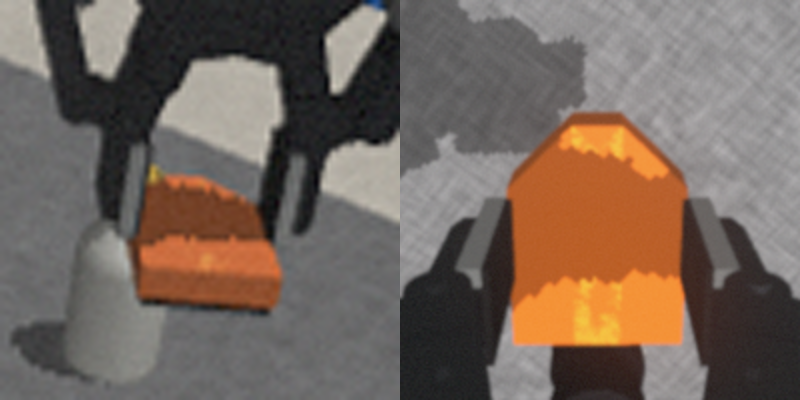

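The block sits square and level in the jaws, its upper part gripped. Now to the tray.

```bash
python3 - <<'E'
from h import *
plan([.524,.003,.23],-81.8)
E
```

```text
dpos [ 1.4018 -1.5371 -0.7053] n= 1.54 drot [-3.000e-04  1.000e-04  3.521e-01] deg [-0.   0.  30.3]
```

Call:
apply_moves --delta_pos '[[0,0,-0.3],[0,0,-0.6],[0.1,-0.11,-0.7],[0.25,-0.28,-0.7],[0.43,-0.47,-0.7],[0.6,-0.66,-0.7],[0.7,-0.77,-0.7]]' --delta_rot '[[0,0,0],[0,0,0],[0,0,0],[0,0,0],[0,0,0],[0,0,0],[0,0,0]]'

```text
time: 6.35
tcp_pos: [0.5129, -0.1501, 0.2282]
eef_rot: [[0.782, 0.623, -0.002], [0.623, -0.782, 0.002], [-0.001, -0.003, -1.0]]
contact_force: [0.2, 0.4, -0.5]
finger_gap: 0.0414
gripper_force: 61.3
```

Call:
apply_moves --delta_pos '[[0.1,-0.11,0],[0.25,-0.28,0],[0.43,-0.47,0],[0.6,-0.66,0],[0.7,-0.77,0],[0.7,-0.77,0],[0.7,-0.77,0]]' --delta_rot '[[0,0,0.06],[0,0,0.12],[0,0,0.19],[0,0,0.26],[0,0,0.32],[0,0,0.352],[0,0,0.352]]'

```text
time: 7.05
tcp_pos: [0.5233, 0.0037, 0.2283]
eef_rot: [[0.99, 0.144, -0.002], [0.144, -0.99, 0.0], [-0.002, -0.001, -1.0]]
contact_force: [-0.2, -0.3, -0.1]
finger_gap: 0.0417
gripper_force: 61.3
```

```bash
cat > rec.py <<'E'
from h import *
o=r.get_obs(); ci=r.camera_info("wrist"); im,d=r.snapshot("wrist"); P=pts("wrist",d,ci); np.savez("w3.npz",im=im,d=d,P=P)
q=(P-o["tcp_pos"])@o["eef_rot"]; hsv=cv2.cvtColor(im,cv2.COLOR_RGB2HSV); H,S,V=cv2.split(hsv)
print(o["tcp_pos"],o["contact_force"])
def rect(n,m,Q):
    a=Q[m]; print(n,m.sum(),"z",np.median(a[:,2]).round(4),[np.round(t,2) for t in cv2.minAreaRect((a[:,:2]*1000).astype(np.float32))])
big=lambda m: (lambda L,s: L==1+np.argmax(s[1:,4]))(*cv2.connectedComponentsWithStats(m.astype(np.uint8))[1:3])
rect("block(tool)",big((H>3)&(H<18)&(S>140)&(V>80)&(abs(q[...,2])<.012)),q)
bl=(H>100)&(H<130)&(S>100)
rect("traytop(world)",big(bl&(abs(P[...,2]-.029)<.006)),P)
rect("floor(world)",big((H>17)&(H<35)&(S>120)&(abs(P[...,2]-.013)<.006)),P)
cv2.imwrite("pics/w3.png",im[...,::-1])
E
python3 rec.py
```

```text
[0.52332173 0.00365071 0.22825552] [-0.19903843 -0.26545321 -0.13470001]
block(tool) 8138 z 0.0061 [array([ 0.43, -0.31]), array([43.53, 60.63]), np.float64(89.91)]
traytop(world) 14914 z 0.0286 [array([585.13,  10.45]), array([158.45, 119.79]), np.float64(8.16)]
floor(world) 1982 z 0.0127 [array([584.92,  10.31]), array([58.65, 42.6 ]), np.float64(8.29)]
```

View pics/w3.png

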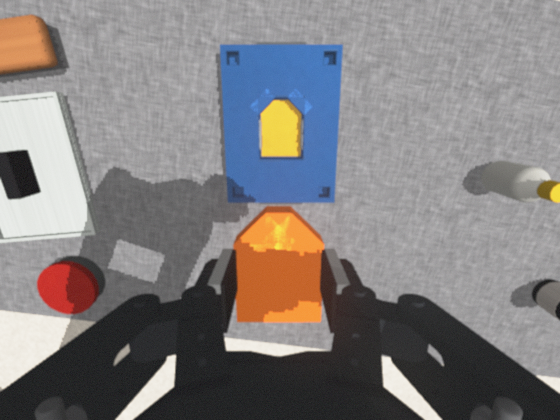

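The tray is square on at (281,124), recess at (281,128) with its cut end up, matching the block at (280,265). I'll go over the recess and recheck from close by.

```bash
python3 - <<'E'
from h import *
plan([.5848,.0105,.085],-81.8)
E
```

```text
dpos [0.414  0.0108 0.9554] n= 0.96 drot [-0.0004  0.0013  0.0011] deg [-0.   0.1  0.1]
```

Call:
apply_moves --delta_pos '[[0.1,0.005,0.1],[0.25,0.01,0.35],[0.4,0.011,0.6],[0.414,0.011,0.8],[0.414,0.011,0.9],[0.414,0.011,0.955],[0.414,0.011,0.955]]' --delta_rot '[[0,0.001,0.001],[0,0.001,0.001],[0,0.001,0.001],[0,0.001,0.001],[0,0.001,0.001],[0,0.001,0.001],[0,0.001,0.001]]'

```text
time: 7.8
tcp_pos: [0.5849, 0.0098, 0.0853]
eef_rot: [[0.99, 0.141, -0.001], [0.141, -0.99, 0.001], [-0.0, -0.001, -1.0]]
contact_force: [-0.2, 0.2, -1.2]
finger_gap: 0.0418
gripper_force: 61.3
```

```bash
cat > rec2.py <<'E'
from h import *
o=r.get_obs(); ci=r.camera_info("wrist"); im,d=r.snapshot("wrist"); P=pts("wrist",d,ci)
hsv=cv2.cvtColor(im,cv2.COLOR_RGB2HSV); H,S,V=cv2.split(hsv); q=(P-o["tcp_pos"])@o["eef_rot"]
print(o["tcp_pos"],o["eef_rot"].round(4).tolist(),o["contact_force"])
m=(H>100)&(H<130)&(S>100)&(abs(P[...,2]-.029)<.005); a=q[m]
# edges in tool frame: far x edge and both y edges, by bins
xs=np.arange(-.02,.07,.01); e=[]
for x in xs:
    b=a[abs(a[:,0]-x)<.005]
    if len(b)>20: e.append((x,b[:,1].min(),b[:,1].max()))
e=np.array(e); print((e*1000).round(1).tolist())
f=[(y,a[abs(a[:,1]-y)<.005][:,0].max()) for y in np.arange(-.05,.051,.01) if (abs(a[:,1]-y)<.005).sum()>5]; print((np.array(f)*1000).round(1).tolist())
k=(H>3)&(H<18)&(S>140)&(V>80)&(abs(q[...,2]-.005)<.008); print("block",[np.round(t,2) for t in cv2.minAreaRect((q[k][:,:2]*1000).astype(np.float32))])
cv2.imwrite("pics/w4.png",im[...,::-1])
E
python3 rec2.py
```

```text
[0.58489665 0.00980662 0.08526585] [[0.99, 0.1413, -0.0006], [0.1413, -0.99, 0.0006], [-0.0005, -0.0006, -1.0]] [-0.17850851  0.22882564 -1.217138  ]
[[-20.0, -60.3, 59.5], [-10.0, -60.6, 59.2], [0.0, -60.1, 59.3], [10.0, -60.5, 59.1], [20.0, -60.7, 59.2], [30.0, -60.8, 59.2], [40.0, -60.7, 59.3], [50.0, -60.6, 59.3], [60.0, -60.5, 59.3]]
[[-50.0, 79.3], [-40.0, 79.3], [-30.0, 79.3], [-20.0, 79.3], [-10.0, 79.8], [0.0, 79.8], [10.0, 79.8], [20.0, 79.8], [30.0, 79.8], [40.0, 79.8], [50.0, 79.8]]
block [array([ 0.48, -0.33]), array([43.72, 60.58]), np.float64(89.84)]
```

View pics/w4.png

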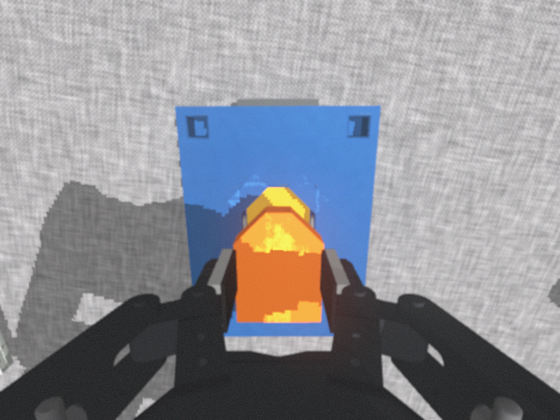

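Call:
apply_moves --delta_pos '[[-0.0035,-0.002,0.05],[-0.0035,-0.002,0.1],[-0.0035,-0.002,0.14],[-0.0035,-0.002,0.17],[-0.0035,-0.002,0.195],[-0.0035,-0.002,0.215],[-0.0035,-0.002,0.23],[-0.0035,-0.002,0.245]]' --delta_rot '[[0,0,0],[0,0,0],[0,0,0],[0,0,0],[0,0,0],[0,0,0],[0,0,0],[0,0,0]]'

```text
time: 8.65
tcp_pos: [0.585, 0.0104, 0.0495]
eef_rot: [[0.99, 0.141, 0.002], [0.141, -0.99, 0.0], [0.002, 0.0, -1.0]]
contact_force: [-0.4, -0.2, -0.5]
finger_gap: 0.0417
gripper_force: 61.3
```

Call:
apply_moves --delta_pos '[[0,0,0.01],[0,0,0.018],[0,0,0.025],[0,0,0.025]]' --delta_rot '[[0,0,0],[0,0,0],[0,0,0],[0,0,0]]'

```text
time: 9.05
tcp_pos: [0.5848, 0.0105, 0.0457]
eef_rot: [[0.99, 0.141, 0.001], [0.141, -0.99, 0.0], [0.001, -0.0, -1.0]]
contact_force: [-0.1, -0.1, -1.7]
finger_gap: 0.0418
gripper_force: 61.3
```

Call:
apply_moves --delta_pos '[[0,0,0.006],[0,0,0.012],[0,0,0.018],[0,0,0.018]]' --delta_rot '[[0,0,0],[0,0,0],[0,0,0],[0,0,0]]'

```text
time: 9.45
tcp_pos: [0.585, 0.0103, 0.0431]
eef_rot: [[0.99, 0.141, 0.002], [0.141, -0.99, -0.0], [0.002, 0.0, -1.0]]
contact_force: [-0.4, -1.5, -0.0]
finger_gap: 0.0415
gripper_force: 61.4
```

Call:
apply_moves --delta_pos '[[0,0,0],[0,0,0],[0,0,0],[0,0,0]]' --delta_rot '[[0,0,0],[0,0,0],[0,0,0],[0,0,0]]' --hand 0.35

```text
time: 9.85
tcp_pos: [0.5849, 0.0105, 0.0431]
eef_rot: [[0.99, 0.141, 0.002], [0.141, -0.99, 0.0], [0.002, -0.0, -1.0]]
contact_force: [0.3, -0.5, -0.7]
finger_gap: 0.056
gripper_force: 0.0
```

Call:
apply_moves --delta_pos '[[0,0,-0.05],[0,0,-0.15],[0,0,-0.25],[0,0,-0.3],[0,0,-0.3],[0,0,-0.3]]' --delta_rot '[[0,0,0],[0,0,0],[0,0,0],[0,0,0],[0,0,0],[0,0,0]]'

```text
time: 10.45
tcp_pos: [0.5846, 0.0105, 0.0878]
eef_rot: [[0.99, 0.141, 0.001], [0.141, -0.99, 0.0], [0.001, -0.0, -1.0]]
contact_force: [-0.0, 0.1, -0.5]
finger_gap: 0.0554
gripper_force: 0.0
```

```bash
cat > blk.py <<'E'
from h import *
o=r.get_obs(); ci=r.camera_info("wrist"); im,d=r.snapshot("wrist"); P=pts("wrist",d,ci)
hsv=cv2.cvtColor(im,cv2.COLOR_RGB2HSV); H,S,V=cv2.split(hsv)
print(o["tcp_pos"],o["contact_force"])
bl=(H>100)&(H<130)&(S>100)&(abs(P[...,2]-.029)<.004); k=(H>3)&(H<19)&(S>140)&(V>60)&(P[...,2]>.02)&(P[...,2]<.045)
a=P[bl]; b=P[k]; print("tray z",np.median(a[:,2]),"block z",np.median(b[:,2]),"n",len(b),"rect",cv2.minAreaRect((b[:,:2]*1000).astype(np.float32)))
g=abs(b[:,2]-np.median(b[:,2]))<.004; b=b[g]; c=b-b.mean(0); print("slope xyworld",np.linalg.lstsq(np.c_[c[:,:2],np.ones(len(c))],c[:,2],rcond=None)[0][:2])
print("tray plane",np.linalg.lstsq(np.c_[a[:,:2]-a[:,:2].mean(0),np.ones(len(a))],a[:,2],rcond=None)[0])
cv2.imwrite("pics/wb%d.png"%int(o["time"]*10),im[...,::-1])
E
python3 blk.py; ls pics
```

```text
[0.58461866 0.01050438 0.08776001] [-0.03797999  0.14123598 -0.48662029]
tray z 0.028566451830558476 block z 0.036858062558046356 n 3536 rect ((585.5283813476562, 11.158721923828125), (59.947410583496094, 45.01549530029297), 8.030028343200684)
slope xyworld [-0.02026658  0.01245504]
tray plane [-0.00068326 -0.00138776  0.02856112]
c1.png
c2.png
s1.png
side0.png
top0.png
w1.png
w2.png
w3.png
w4.png
wb104.png
```

Call:
apply_moves --delta_pos '[[0.004,0,0],[0.004,0,0],[0.004,0,0],[0.004,0,0],[0.004,0,0.06],[0.004,0,0.12],[0.004,0,0.17],[0.004,0,0.2],[0.004,0,0.22],[0.004,0,0.22]]' --delta_rot '[[0,0,0],[0,0,0],[0,0,0],[0,0,0],[0,0,0],[0,0,0],[0,0,0],[0,0,0],[0,0,0],[0,0,0]]' --hand 1

```text
time: 11.5
tcp_pos: [0.5854, 0.0106, 0.0547]
eef_rot: [[0.99, 0.141, 0.001], [0.141, -0.99, 0.0], [0.001, -0.0, -1.0]]
contact_force: [-0.0, 0.3, -0.3]
finger_gap: -0.0002
gripper_force: 0.0
```

Call:
apply_moves --delta_pos '[[0,0,0.007],[0,0,0.014],[0,0,0.021],[0,0,0.028],[0,0,0.034],[0,0,0.04],[0,0,0.04]]' --delta_rot '[[0,0,0],[0,0,0],[0,0,0],[0,0,0],[0,0,0],[0,0,0],[0,0,0]]'

```text
time: 12.2
tcp_pos: [0.5856, 0.0106, 0.0492]
eef_rot: [[0.99, 0.141, 0.002], [0.141, -0.99, 0.0], [0.002, 0.0, -1.0]]
contact_force: [-0.7, -0.2, 1.2]
finger_gap: -0.0003
gripper_force: 0.7
```

Contact is just beginning, so I'll press on gradually.

Call:
apply_moves --delta_pos '[[0,0,0.008],[0,0,0.016],[0,0,0.024],[0,0,0.032],[0,0,0.038],[0,0,0.042],[0,0,0.046],[0,0,0.046]]' --delta_rot '[[0,0,0],[0,0,0],[0,0,0],[0,0,0],[0,0,0],[0,0,0],[0,0,0],[0,0,0]]'

```text
time: 13.0
tcp_pos: [0.5857, 0.0106, 0.0426]
eef_rot: [[0.99, 0.141, 0.002], [0.141, -0.99, 0.0], [0.002, 0.0, -1.0]]
contact_force: [-1.0, 0.6, 3.6]
finger_gap: 0.0003
gripper_force: 2.0
```

Call:
apply_moves --delta_pos '[[0,0,0.004],[0,0,0.008],[0,0,0.011],[0,0,0.014],[0,0,0.014]]' --delta_rot '[[0,0,0],[0,0,0],[0,0,0],[0,0,0],[0,0,0]]'

```text
time: 13.5
tcp_pos: [0.5855, 0.011, 0.0406]
eef_rot: [[0.99, 0.141, 0.002], [0.141, -0.99, 0.001], [0.002, -0.0, -1.0]]
contact_force: [-3.0, 2.4, 9.4]
finger_gap: -0.0002
gripper_force: 4.5
```

Call:
apply_moves --delta_pos '[[0,0,0.003],[0,0,0.006],[0,0,0.009],[0,0,0.009]]' --delta_rot '[[0,0,0],[0,0,0],[0,0,0],[0,0,0]]'

```text
time: 13.9
tcp_pos: [0.5856, 0.011, 0.0405]
eef_rot: [[0.99, 0.142, 0.002], [0.142, -0.99, 0.001], [0.002, -0.0, -1.0]]
contact_force: [-8.0, 3.4, 20.8]
finger_gap: 0.0
gripper_force: 10.4
```

Hard stop reached at 21 N. I'll lift off and check.

Call:
apply_moves --delta_pos '[[0,0,-0.05],[0,0,-0.2],[0,0,-0.4],[0,0,-0.6],[0,0,-0.8],[0,0,-0.9],[0,0,-0.9]]' --delta_rot '[[0,0,0],[0,0,0],[0,0,0],[0,0,0],[0,0,0],[0,0,0],[0,0,0]]'

```text
time: 14.6
tcp_pos: [0.5861, 0.0103, 0.1755]
eef_rot: [[0.99, 0.141, 0.005], [0.141, -0.99, -0.001], [0.005, 0.001, -1.0]]
contact_force: [-0.2, -0.3, -0.6]
finger_gap: -0.0001
gripper_force: 0.0
```

```bash
python3 blk.py; python3 - <<'E'
from h import *
plan([.4920,.287,.15],-76.2)
E
ls pics
```

```text
[0.58609034 0.01032044 0.17554699] [-0.18443901 -0.34368447 -0.59599196]
tray z 0.028605488036739013 block z 0.028482889723870697 n 2939 rect ((498.3608093261719, 135.9834442138672), (279.0173034667969, 270.7992248535156), 81.14095306396484)
slope xyworld [0.00108112 0.0068091 ]
tray plane [-0.00018287 -0.00118438  0.02860093]
dpos [-0.3564 -1.9133  0.1566] n= 1.91 drot [ 0.0003 -0.0015 -0.0661] deg [ 0.  -0.1 -5.7]
c1.png
c2.png
s1.png
side0.png
top0.png
w1.png
w2.png
w3.png
w4.png
wb104.png
wb146.png
```

The block's top is level with the tray's top. Next, the upper tray.

Call:
apply_moves --delta_pos '[[-0.05,-0.2,-0.05],[-0.1,-0.45,-0.1],[-0.14,-0.7,-0.1],[-0.18,-0.95,-0.1],[-0.18,-0.95,-0.1]]' --delta_rot '[[0,0,0],[0,0,0],[0,0,0],[0,0,0],[0,0,0]]' --hand 0.5

```text
time: 15.15
tcp_pos: [0.5365, 0.1512, 0.187]
eef_rot: [[0.989, 0.145, -0.002], [0.145, -0.989, 0.001], [-0.002, -0.001, -1.0]]
contact_force: [0.3, -0.3, 0.2]
finger_gap: 0.0424
gripper_force: 0.0
```

Call:
apply_moves --delta_pos '[[-0.05,-0.2,0],[-0.1,-0.45,0],[-0.14,-0.7,0],[-0.18,-0.96,0],[-0.18,-0.96,0],[-0.18,-0.96,0]]' --delta_rot '[[0,-0.0015,-0.066],[0,-0.0015,-0.066],[0,-0.0015,-0.066],[0,-0.0015,-0.066],[0,-0.0015,-0.066],[0,-0.0015,-0.066]]'

```text
time: 15.75
tcp_pos: [0.4911, 0.2862, 0.1873]
eef_rot: [[0.971, 0.239, -0.003], [0.239, -0.971, -0.001], [-0.003, 0.001, -1.0]]
contact_force: [0.2, -0.7, 0.1]
finger_gap: 0.0428
gripper_force: 0.0
```

```bash
cat > up.py <<'E'
from h import *
o=r.get_obs(); ci=r.camera_info("wrist"); im,d=r.snapshot("wrist"); P=pts("wrist",d,ci)
hsv=cv2.cvtColor(im,cv2.COLOR_RGB2HSV); H,S,V=cv2.split(hsv); q=(P-o["tcp_pos"])@o["eef_rot"]
print(o["tcp_pos"],o["finger_gap"])
def rect(n,m):
    L,s=cv2.connectedComponentsWithStats(m.astype(np.uint8))[1:3]; m=L==1+np.argmax(s[1:,4]); a=P[m]
    rc=cv2.minAreaRect((a[:,:2]*1000).astype(np.float32)); print(n,m.sum(),np.median(a[:,2]).round(4),rc)
near=np.hypot(P[...,0]-.492,P[...,1]-.287)
rect("bar",(abs(P[...,2]-.0445)<.004)&(near<.06)&(V<90)); rect("plate",(abs(P[...,2]-.018)<.008)&(near<.12)&(S<60)&(V>60))
cv2.imwrite("pics/u1.png",im[...,::-1])
E
python3 up.py
```

```text
[0.49110373 0.28624576 0.1873032 ] 0.04278913845675451
bar 779 0.0443 ((497.3442077636719, 288.62646484375), (47.59886932373047, 14.105005264282227), 14.095596313476562)
plate 17647 0.0146 ((495.90985107421875, 287.42535400390625), (160.58438110351562, 120.70841217041016), 13.471138954162598)
```

View pics/u1.png

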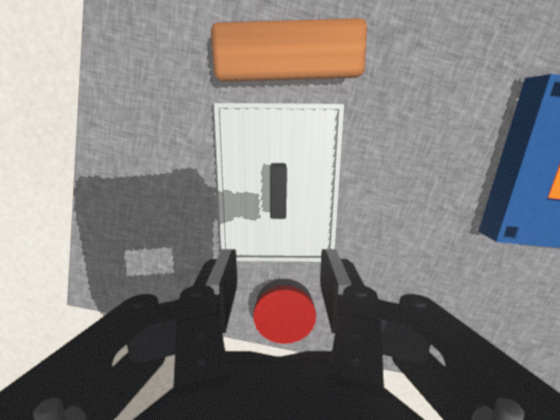

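The upper tray is centred at (279,182) with its bar at (278,190), and the brush and tin are clear of the jaws. I'll descend and grip the bar.

```bash
python3 - <<'E'
from h import *
plan([.4964,.2878,.0335],-76.4)
E
```

```text
dpos [ 0.038  -0.007   1.0269] n= 1.03 drot [0.0004 0.0017 0.002 ] deg [0.  0.1 0.2]
```

Call:
apply_moves --delta_pos '[[0.038,-0.007,0.15],[0.038,-0.007,0.4],[0.038,-0.007,0.6],[0.038,-0.007,0.75],[0.038,-0.007,0.85],[0.038,-0.007,0.93],[0.038,-0.007,1.0],[0.038,-0.007,1.0]]' --delta_rot '[[0,0.0017,0.002],[0,0.0017,0.002],[0,0.0017,0.002],[0,0.0017,0.002],[0,0.0017,0.002],[0,0.0017,0.002],[0,0.0017,0.002],[0,0.0017,0.002]]'

```text
time: 16.6
tcp_pos: [0.4962, 0.2881, 0.0375]
eef_rot: [[0.972, 0.235, -0.0], [0.235, -0.972, -0.0], [-0.0, 0.0, -1.0]]
contact_force: [0.5, -0.3, 0.8]
finger_gap: 0.0428
gripper_force: 0.0
```

Call:
apply_moves --delta_pos '[[0,0,0.015],[0,0,0.03],[0,0,0.03],[0,0,0.03]]' --delta_rot '[[0,0,0],[0,0,0],[0,0,0],[0,0,0]]'

```text
time: 17.0
tcp_pos: [0.4966, 0.2889, 0.0345]
eef_rot: [[0.972, 0.236, 0.002], [0.236, -0.972, 0.0], [0.002, 0.0, -1.0]]
contact_force: [0.7, -0.1, -0.8]
finger_gap: 0.0426
gripper_force: 0.0
```

Call:
apply_moves --delta_pos '[[0,0,0],[0,0,0],[0,0,0],[0,0,0],[0,0,0],[0,0,0]]' --delta_rot '[[0,0,0],[0,0,0],[0,0,0],[0,0,0],[0,0,0],[0,0,0]]' --hand 1

```text
time: 17.6
tcp_pos: [0.4967, 0.2891, 0.0345]
eef_rot: [[0.972, 0.236, 0.002], [0.236, -0.972, 0.001], [0.003, -0.0, -1.0]]
contact_force: [-0.3, 1.6, 4.7]
finger_gap: 0.0151
gripper_force: 59.7
```

Call:
apply_moves --delta_pos '[[0,0,-0.03],[0,0,-0.1],[0,0,-0.25],[0,0,-0.45],[0,0,-0.6],[0,0,-0.75],[0,0,-0.8],[0,0,-0.8]]' --delta_rot '[[0,0,0],[0,0,0],[0,0,0],[0,0,0],[0,0,0],[0,0,0],[0,0,0],[0,0,0]]'

```text
time: 18.4
tcp_pos: [0.4965, 0.2888, 0.1548]
eef_rot: [[0.972, 0.236, 0.003], [0.236, -0.972, 0.001], [0.003, 0.0, -1.0]]
contact_force: [0.4, -0.1, -4.0]
finger_gap: 0.0144
gripper_force: 59.0
```

```bash
cat > held.py <<'E'
from h import *
o=r.get_obs(); ci=r.camera_info("wrist"); im,d=r.snapshot("wrist"); P=pts("wrist",d,ci); q=(P-o["tcp_pos"])@o["eef_rot"]
hsv=cv2.cvtColor(im,cv2.COLOR_RGB2HSV); H,S,V=cv2.split(hsv)
print(o["tcp_pos"],o["contact_force"],o["wrist_torque"].round(2),o["finger_gap"])
m=(abs(q[...,2]-.018)<.012)&(abs(q[...,0])<.1)&(abs(q[...,1])<.075)&(S<60)&(V>60)
a=q[m]; print(m.sum()," edges in tool mm: far x",[(int(y*1000),(1000*a[abs(a[:,1]-y)<.005][:,0].max()).round(1)) for y in np.arange(-.05,.051,.02)])
for x in np.arange(0,.08,.01):
    b=a[abs(a[:,0]-x)<.005]
    if len(b)>10: print(int(x*1000),(b[:,1].min()*1000).round(1),(b[:,1].max()*1000).round(1),(b[:,1].min()+b[:,1].max()).round(4)*500)
g=(a[:,2]>.0165)&(abs(a[:,0])<.075)&(abs(a[:,1])<.055); b=a[g]; print("floor plane",g.sum(),np.median(b[:,2]),np.linalg.lstsq(np.c_[b[:,:2],np.ones(len(b))],b[:,2],rcond=None)[0])
cv2.imwrite("pics/u2.png",im[...,::-1])
E
python3 held.py
```

```text
[0.49646375 0.28880316 0.15484117] [ 0.36632584 -0.09059153 -3.96732281] [ 0.01 -0.01  0.01] 0.014400398680503015
42731  edges in tool mm: far x [(-50, np.float64(79.6)), (-30, np.float64(79.6)), (-10, np.float64(79.6)), (9, np.float64(79.6)), (30, np.float64(79.6)), (50, np.float64(79.6))]
0 -60.4 60.0 -0.15
10 -60.3 60.0 -0.1
20 -60.3 60.1 -0.1
30 -60.2 60.5 0.15
40 -60.3 60.4 0.05
50 -60.3 60.5 0.1
60 -60.6 60.5 -0.1
70 -60.5 60.3 -0.1
floor plane 34346 0.020334738561629886 [ 0.00283495 -0.00141928  0.02024601]
```

View pics/u2.png

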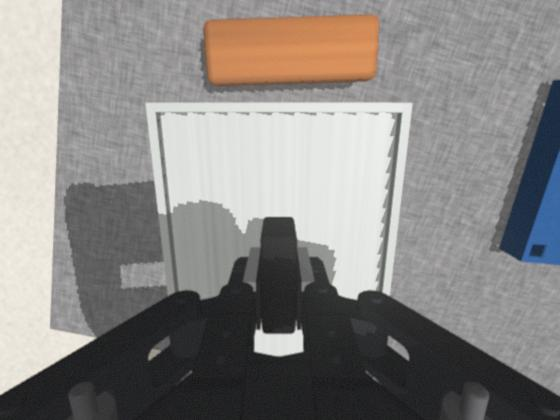

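The upper tray is held square and level, its edges symmetric about the tool axis. I'll carry it over.

```bash
python3 - <<'E'
from h import *
plan([.5849,.0104,.115],-81.8)
E
```

```text
dpos [0.1389 1.9422 0.2579] n= 1.94 drot [ 0.0001 -0.0006  0.063 ] deg [ 0.  -0.1  5.4]
```

Call:
apply_moves --delta_pos '[[0,0.06,0],[0.02,0.2,0],[0.03,0.38,0],[0.05,0.58,0],[0.06,0.78,0],[0.07,0.92,0],[0.07,0.97,0]]' --delta_rot '[[0,0,0],[0,0,0],[0,0,0],[0,0,0],[0,0,0],[0,0,0],[0,0,0]]'

```text
time: 19.15
tcp_pos: [0.5409, 0.1475, 0.153]
eef_rot: [[0.972, 0.233, -0.0], [0.233, -0.972, -0.0], [-0.0, 0.0, -1.0]]
contact_force: [-0.5, -0.8, -3.1]
finger_gap: 0.0149
gripper_force: 58.9
```

Call:
apply_moves --delta_pos '[[0,0.06,0],[0.02,0.2,0],[0.03,0.38,0],[0.05,0.58,0],[0.06,0.78,0.1],[0.069,0.92,0.2],[0.069,0.97,0.25],[0.069,0.972,0.258],[0.069,0.972,0.258],[0.069,0.972,0.258]]' --delta_rot '[[0,0,0.01],[0,0,0.02],[0,0,0.03],[0,0,0.04],[0,0,0.05],[0,0,0.06],[0,0,0.063],[0,0,0.063],[0,0,0.063],[0,0,0.063]]'

```text
time: 20.15
tcp_pos: [0.5853, 0.0117, 0.1162]
eef_rot: [[0.99, 0.144, 0.003], [0.144, -0.99, 0.0], [0.003, -0.0, -1.0]]
contact_force: [0.3, 0.2, -2.6]
finger_gap: 0.015
gripper_force: 59.0
```

```bash
python3 held.py; python3 - <<'E'
from h import *
plan([.5849,.0104,.07],-81.8)
im,d=r.snapshot("wrist"); P=pts("wrist",d); H,S,V=cv2.split(cv2.cvtColor(im,cv2.COLOR_RGB2HSV)); o=r.get_obs()
m=(H>100)&(H<130)&(S>100)&(abs(P[...,2]-.029)<.006); print("visible blue",m.sum())
E
```

```text
[0.58533112 0.01172143 0.11618926] [ 0.29612542  0.24643726 -2.64079401] [0.03 0.02 0.05] 0.015001501087284526
42744  edges in tool mm: far x [(-50, np.float64(79.6)), (-30, np.float64(79.6)), (-10, np.float64(79.6)), (9, np.float64(79.6)), (30, np.float64(79.6)), (50, np.float64(79.5))]
0 -60.4 59.9 -0.25
10 -60.8 60.1 -0.3
20 -60.3 60.0 -0.2
30 -60.4 60.2 -0.05
40 -60.5 60.2 -0.1
50 -60.7 60.2 -0.25
60 -60.3 60.3 -0.0
70 -60.5 60.0 -0.25
floor plane 34333 0.020332548273355327 [ 0.00285544 -0.0014961   0.02023607]
dpos [-0.005   0.0076  0.3082] n= 0.31 drot [ 0.0001 -0.0019  0.001 ] deg [ 0.  -0.2  0.1]
visible blue 0
```

Call:
apply_moves --delta_pos '[[-0.005,0.0076,0.06],[-0.005,0.0076,0.13],[-0.005,0.0076,0.19],[-0.005,0.0076,0.24],[-0.005,0.0076,0.28],[-0.005,0.0076,0.305],[-0.005,0.0076,0.305]]' --delta_rot '[[0,-0.002,0.001],[0,-0.002,0.001],[0,-0.002,0.001],[0,-0.002,0.001],[0,-0.002,0.001],[0,-0.002,0.001],[0,-0.002,0.001]]'

```text
time: 20.95
tcp_pos: [0.5846, 0.0094, 0.0692]
eef_rot: [[0.99, 0.141, -0.002], [0.141, -0.99, 0.0], [-0.002, -0.0, -1.0]]
contact_force: [0.7, -0.6, -3.5]
finger_gap: 0.0147
gripper_force: 59.1
```

```bash
python3 - <<'E'
from h import *
plan([.5849,.0104,.062],-81.8)
E
```

```text
dpos [ 0.0033 -0.0061  0.0483] n= 0.05 drot [-0.0002  0.0013 -0.0009] deg [-0.   0.1 -0.1]
```

Call:
apply_moves --delta_pos '[[0.002,-0.0045,0.0],[0.002,-0.0045,0.015],[0.002,-0.0045,0.03],[0.002,-0.0045,0.045],[0.002,-0.0045,0.06],[0.002,-0.0045,0.06]]' --delta_rot '[[0,0.001,0],[0,0.001,0],[0,0.001,0],[0,0.001,0],[0,0.001,0],[0,0.001,0]]'

```text
time: 21.55
tcp_pos: [0.5847, 0.0102, 0.0603]
eef_rot: [[0.99, 0.141, -0.0], [0.141, -0.99, 0.0], [-0.0, -0.0, -1.0]]
contact_force: [-0.1, -0.9, -3.2]
finger_gap: 0.0147
gripper_force: 59.1
```

The pins are in the sockets with no contact force. I'll lower the rest of the way.

Call:
apply_moves --delta_pos '[[0,0,0.01],[0,0,0.02],[0,0,0.028],[0,0,0.034],[0,0,0.038],[0,0,0.038]]' --delta_rot '[[0,0,0],[0,0,0],[0,0,0],[0,0,0],[0,0,0],[0,0,0]]'

```text
time: 22.15
tcp_pos: [0.5849, 0.0101, 0.055]
eef_rot: [[0.99, 0.141, 0.0], [0.141, -0.99, 0.0], [0.0, -0.0, -1.0]]
contact_force: [0.3, 0.9, -3.2]
finger_gap: 0.0146
gripper_force: 59.1
```

Call:
apply_moves --delta_pos '[[0,0,0.003],[0,0,0.005],[0,0,0.007],[0,0,0.007]]' --delta_rot '[[0,0,0],[0,0,0],[0,0,0],[0,0,0]]'

```text
time: 22.55
tcp_pos: [0.585, 0.0101, 0.0548]
eef_rot: [[0.99, 0.141, 0.001], [0.141, -0.99, 0.0], [0.001, 0.0, -1.0]]
contact_force: [-5.0, -0.6, 4.9]
finger_gap: 0.0151
gripper_force: 60.4
```

Call:
apply_moves --delta_pos '[[0,0,0],[0,0,0],[0,0,0],[0,0,0],[0,0,0]]' --delta_rot '[[0,0,0],[0,0,0],[0,0,0],[0,0,0],[0,0,0]]' --hand 0.55

```text
time: 23.05
tcp_pos: [0.585, 0.0101, 0.054]
eef_rot: [[0.99, 0.141, 0.0], [0.141, -0.99, 0.0], [0.0, -0.0, -1.0]]
contact_force: [0.3, 0.3, -0.1]
finger_gap: 0.0384
gripper_force: 0.0
```

Call:
apply_moves --delta_pos '[[0,0,-0.05],[0,0,-0.2],[0,0,-0.4],[0,0,-0.6],[0,0,-0.8],[0,0,-0.95],[0,0,-0.95],[0,0,-0.95]]' --delta_rot '[[0,0,0],[0,0,0],[0,0,0],[0,0,0],[0,0,0],[0,0,0],[0,0,0],[0,0,0]]'

```text
time: 23.85
tcp_pos: [0.5848, 0.0101, 0.1964]
eef_rot: [[0.99, 0.141, 0.0], [0.141, -0.99, 0.0], [0.0, -0.0, -1.0]]
contact_force: [0.1, -0.8, -1.1]
finger_gap: 0.0386
gripper_force: 0.0
```

```bash
python3 - <<'E'
from h import *
o=r.get_obs(); ci=r.camera_info("wrist"); im,d=r.snapshot("wrist"); P=pts("wrist",d,ci); H,S,V=cv2.split(cv2.cvtColor(im,cv2.COLOR_RGB2HSV))
print(o["tcp_pos"],o["contact_force"],o["finger_gap"])
near=np.hypot(P[...,0]-.585,P[...,1]-.0104)<.12
m=near&(S<60)&(V>60)&(abs(P[...,2]-.037)<.01); a=P[m]
print(cv2.minAreaRect((a[:,:2]*1000).astype(np.float32)), np.percentile(a[:,2],[5,50,95]))
b=a[(abs(a[:,2]-np.median(a[:,2]))<.002)]; c=b-b.mean(0); print("slope",np.linalg.lstsq(np.c_[c[:,:2],np.ones(len(c))],c[:,2],rcond=None)[0][:2])
k=near&(V<90)&(P[...,2]>.058)&(P[...,2]<.075); print("bar top z",np.median(P[k][:,2]),np.median(P[k],0))
cv2.imwrite("pics/f1.png",im[...,::-1])
E
```

```text
[0.58476668 0.01014489 0.19644846] [ 0.06980375 -0.80707077 -1.1295982 ] 0.03861040100942175
((583.966796875, 9.867271423339844), (160.12603759765625, 120.50702667236328), 8.105694770812988) [0.03354562 0.03477829 0.04077289]
slope [-0.00071317 -0.0009479 ]
bar top z 0.0645275739848655 [0.5870968  0.01079902 0.06452757]
```

View pics/f1.png

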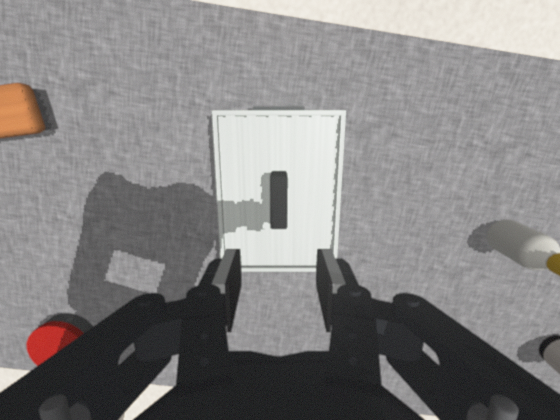

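The upper tray covers the blue tray at (280,190) and is level. Its bar is 20.1 mm higher than it was on the bench, so it is seated. The bystanders are still standing.

```bash
python3 -c "
from workcell import r
print(r.job_done())"
```

```text
the job is handed in; nothing more can be done
None
```

The heel block is pressed flush, the upper tray lies flat on the blue tray with its pins in the sockets, and the job was handed in at about 24 s; the hand-in returned no verdict.

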